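Set the knobbed seal blanks in the tray by height

ROBOT

A 6-joint arm with a two-finger parallel gripper is mounted at the origin on a cart in front of the work surface, level with it; the furniture and walls round the work are solid. World frame = base frame: x ahead of the robot, y to its left, z up, the work surface at z = 0. Lengths are in m, angles in rad, forces in N, time in s.
With the tool pointing down it reaches from about 0.225 to 0.875 m from the base axis. Payload 3.4 kg.
Tool frame: the origin (TCP) lies midway between the tips of the shut fingers; the grasp point (between the pads) lies 19 mm behind it; z points along the fingers, y is the line along which they close (so a half turn about z gives the same grasp; the last joint's range is limited). The gripper opens to 85 mm and grips with 20 to 120 N. Pads are 22 mm wide; open, the fingers measure 114 mm over their backs; the gripper's body (76 mm by 85 mm) begins 54 mm behind the grasp point. The pads swing forward as they close: fully open they stand 13 mm farther back than shut.
Start: joints at [1.194, 0.276, 1.505, -0, 1.361, -0.121], TCP at [0.146, 0.556, 0.231] pointing down, gripper open.
Joint ranges: [-2.89, 2.89], [-0.75, 2.08], [0.22, 2.7], [-1.18, 4.32], [0.11, 2.71], [-2.7, 2.7]. Speed limits (rad/s): [2.57, 2.57, 3.14, 3.14, 3.14, 3.14].

INTERFACE

Orientations are given as a unit quaternion [w, x, y, z].
In Python, from rig import * gives the robot as it stands.
- The arm moves only by the tool apply_moves, never from a script. Its argument "steps" is one flat list of numbers, 4 for each row, row after row: the shift along the world's x, y, z in cm, then the turn about the world's z in degrees. A call has 1 to 8 rows; each row is the pose to reach, as a shift and turn from the pose commanded when the call began; what a row does not reach only later rows make up. A row lasts 1/12 s, in which the tool goes at most 41.7 mm and 7.16 degrees, less where a joint would pass 70% of its speed; a pose out of reach is approached as far as the arm can. A call with a gripper value outside its range is refused whole. "jaw" is the closure in counts, from 0 (fully open) to 255 (shut), set as the call begins (left out, the last holds). The fingers move at their own pace and stop on an object; "newtons" is the grip in N (left out, the last holds). Time passes only in rows, so rows that repeat a pose let the fingers close. It gives the time, the measured TCP pose, the force, the opening and the grip force at its end, in the units of the state.
- get_state(): the state, without advancing time (a new reading comes with each control period).
- get_image(name): name is "scene" or "top" or "wrist"; returns the picture (384x512x3 uint8, red, green, blue); there is no depth.
- calibration(name): a dict with "fx", "fy", "cx", "cy" (pixels), "xyz" and "rotation" of the camera in the world. Camera axes: x right, y up, looking along -z (the intrinsics and any distortion apply to the point x, -y, -z); pixel columns grow to the right and rows downward; lengths in m; the calibration is good to about 2 mm. A picture is of the moment at which its call begins: read the wrist's pose just before it. calibration takes no time and is no camera call; for the wrist camera it gives the pose at the moment of the call.
- sign_off(): hands the job in; it is judged then, once.
The state is a dict: "clock": time; "qpos": joint angles; "qd": joint speeds; "effort": joint torques, N m; "position": TCP position; "ee_rot": TCP orientation; "contact_force": force on the tool from outside, world axes, zero at the start; "moment": the same for the moment, N m; "width": finger opening in m; "gripper_force": force on a finger pad.
Only numpy, scipy, OpenCV 4.12 (cv2) and the standard library are available. Lean on these libraries where they do the work, as an engineer would, in place of code of your own. Each camera call takes 0.05 s, during which the arm holds its last target. There are 200 camera calls.

TASK

Stand the four seal blanks that have a carved knob on top upright in the four wells of the small wooden tray, one to a well, in order of height: the tallest in the well next to the tab with the brass eyelet, the shortest in the well at the opposite end. Leave the three flat-topped blanks standing where they are, and do not knock any blank over.

Things in the scene. Friction and masses are not known exactly. Their poses are not given: they have to be found in the camera images.
- seal_tray: Pale wooden tray with dark floor, fixed, at any yaw: 188 (x) x 50 (y) x 12 mm high, four open wells in a row along x, each 42 x 42 mm, floor 4 mm above the table, walls and ribs 4 mm thick, tops at 12 mm. A flat tab with a brass eyelet (8 mm high) sticks out at +x to 117 mm from the middle. Origin: centre of underside, table height; z up. Well centres: x = +69 (next to tab), +23, -23, -69 mm, y = 0.
- blank_66: Knobbed seal blank of cream stone, the tallest: 15 x 15 mm square body 55 mm high, round knob 12 mm wide on top, 66 mm in all. Origin: centre of its underside; z up; x and y square to its sides; it starts standing upright at any yaw.
- blank_56: Knobbed seal blank of cream stone, second tallest: 19 x 19 mm square body 45 mm high, round knob 15 mm wide on top, 56 mm in all. Origin: centre of its underside; z up; x and y square to its sides; it starts standing upright at any yaw.
- blank_49: Knobbed seal blank of grey-green stone, third tallest: flat body 12 mm (its x) by 26 mm (its y), 38 mm high, rounded knob on top 20 mm wide, wider than the 12 mm; grip across the 26 mm, fingers closing along its y, 49 mm in all. Origin: centre of its underside; z up; x and y square to its sides; it starts standing upright at any yaw.
- blank_40: Knobbed seal blank of red-brown stone, the shortest of the knobbed ones: 20 x 20 mm square body 30 mm high, round knob 16 mm wide on top, 40 mm in all. Origin: centre of its underside; z up; x and y square to its sides; it starts standing upright at any yaw.
- flat_42: Flat-topped seal blank of red-brown stone, 22 x 22 mm, 42 mm high. Its top is flat and plain, with no knob. Origin: centre of its underside; z up; x and y square to its sides. A look-alike.
- flat_50: Flat-topped seal blank of red-brown stone, 16 x 16 mm, 50 mm high. Its top is flat and plain, with no knob. Origin: centre of its underside; z up; x and y square to its sides. A look-alike.
- flat_31: Flat-topped seal blank of cream stone, 14 x 13 mm, 31 mm high. Its top is flat and plain, with no knob. Origin: centre of its underside; z up; x and y square to its sides. A look-alike.
Mind the look-alikes: they are no part of the job. What is shaped like the blank_40 but orange is not meant.

How it is judged:
By the outcome, as a careful person would: the job done as asked, in the order asked, and still so for the second after the job is handed in, with the robot touching nothing.
It also fails if it takes over 99 s, if anything falls off the work surface, if the arm or the gripper's body presses on something with over 40 N, if the wrist force passes 120 N, or if a joint passes its speed limit or range.

## Working session

There is one attempt and no reset: what is moved stays moved. The work goes in short steps, Python scripts to look and compute and a tool call to move; the robot and the scene stay as the last step left them, time stands still between calls to the robot, and variables do not carry over. Pictures are saved under pics/ and viewed, at most 14 in all, crops included, and the job is handed in when it is done.

Besides the shell and the picture viewer there is one more tool, called after "Request:" by a JSON object that holds its "fn" and its "kwargs", one argument or row to a line. apply_moves: Moves the arm, as the interface text tells. Its arguments: {"type":"object","properties":{"steps":{"type":"array","items":{"type":"number"}},"jaw":{"type":"number"},"newtons":{"type":"number"}},"required":["steps"]}

```bash
ls; mkdir -p pics
python3 - <<'E'
from rig import *
import cv2,numpy as np
for n in("top","scene"):
    c=calibration(n);print(n,c)
    cv2.imwrite(f"pics/{n}0.png",cv2.cvtColor(get_image(n),cv2.COLOR_RGB2BGR))
print(get_state())
E
```

```text
pics
top {'fx': 423.240507641937, 'fy': 423.240507641937, 'cx': 256.3347914566698, 'cy': 182.8860321530449, 'xyz': array([ 0.44251979, -0.06157041,  1.09762392]), 'rotation': array([-0.70146544, -0.01612728,  0.02760979,  0.71198585])}
scene {'fx': 474.1156413354732, 'fy': 474.1156413354732, 'cx': 252.77766395261386, 'cy': 193.93784973756945, 'xyz': array([-0.01434297, -1.04945615,  0.54512334]), 'rotation': array([ 0.81708054,  0.52894054, -0.13324357, -0.18667472])}
{'clock': 0.1, 'qpos': array([ 1.19399089e+00,  2.76530507e-01,  1.50600338e+00,  8.98172312e-06,
        1.36071940e+00, -1.20993866e-01]), 'qd': array([ 0.00020882, -0.00158828, -0.00422478, -0.00176398, -0.00084885,
        0.00044435]), 'effort': array([ 2.64113965e-03, -4.17703915e+01, -2.46405834e+01, -1.77024922e-04,
        6.00862622e-03,  1.78724278e-06]), 'position': array([0.1453151 , 0.55584355, 0.23052819]), 'ee_rot': array([-2.08794806e-04,  1.27558206e-01,  9.91830739e-01, -8.03649924e-04]), 'contact_force': array([0.38126328, 0.44326084, 0.34853093]), 'moment': array([0.04748162, 0.04961351, 0.04556394]), 'gripper_force': 0.0, 'width': 0.08550455137656805}
```

View pics/top0.png

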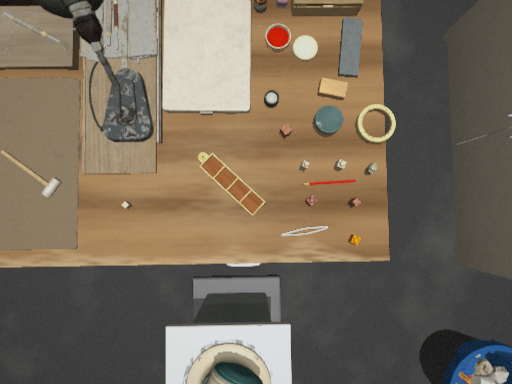

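View pics/scene0.png

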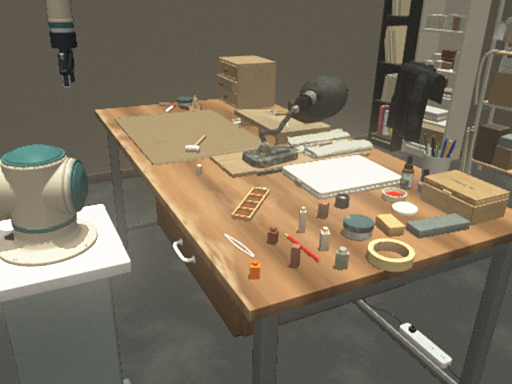

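The top view shows the tray with its eyelet at (203,157). The blanks are at:
- cream: (305,165), (341,164) and (126,204)
- grey-green: (372,168)
- red-brown: (287,130), (311,201) and (356,202)
- orange decoy: (355,240)

For blank_40 there are three red-brown candidates, at scene (272,236), (295,255) and (323,209). I'll confirm with one enlarged crop.

```bash
cat > h.py <<'E'
from rig import *
import cv2,numpy as np
from scipy.spatial.transform import Rotation as R
def save(n,im): cv2.imwrite(f"pics/{n}.png",cv2.cvtColor(im,cv2.COLOR_RGB2BGR))
def ray(c,u,v):
    d=np.array([(u-c['cx'])/c['fx'],-(v-c['cy'])/c['fy'],-1.])
    w,x,y,z=c['rotation'];return R.from_quat([x,y,z,w]).apply(d)
def at(c,u,v,z):
    d=ray(c,u,v);o=np.array(c['xyz']);return o+d*(z-o[2])/d[2]
def proj(c,p):
    w,x,y,z=c['rotation'];q=R.from_quat([x,y,z,w]).inv().apply(np.array(p)-c['xyz'])
    return c['cx']-c['fx']*q[...,0]/q[...,2],c['cy']+c['fy']*q[...,1]/q[...,2]
E
python3 - <<'E'
from h import *
t=cv2.imread('pics/top0.png');s=cv2.imread('pics/scene0.png')
a=cv2.resize(t[115:255,270:390],None,fx=3.3,fy=3.3,interpolation=2)
b=cv2.resize(s[195:285,225:360],(396,264),interpolation=2)
o=np.zeros((600,800,3),np.uint8);o[:a.shape[0],:a.shape[1]]=a;o[:264,400:796]=b
cv2.imwrite('pics/crop.png',o)
c=calibration('top')
for n,u,v,h in[('66',305,165,.066),('56',341,164,.056),('49',372,168,.049),('40?',311,201,.04),('f',287,130,.042),('f50',356,202,.05),('eye',203,157,.008),('c31',126,204,.031)]:
    p=at(c,u,v,h);b=p.copy();print(n,p.round(3),np.round(proj(calibration('scene'),p)))
E
```

```text
66 [ 0.549 -0.199  0.066] [301. 207.]
56 [ 0.551 -0.29   0.056] [324. 227.]
49 [ 0.54  -0.369  0.049] [341. 247.]
40? [ 0.461 -0.215  0.04 ] [271. 227.]
f [ 0.64  -0.159  0.042] [323. 203.]
f50 [ 0.456 -0.326  0.05 ] [295. 245.]
eye [0.579 0.057 0.008] [262. 188.]
c31 [0.46  0.248 0.031] [199. 165.]
```

View pics/crop.png

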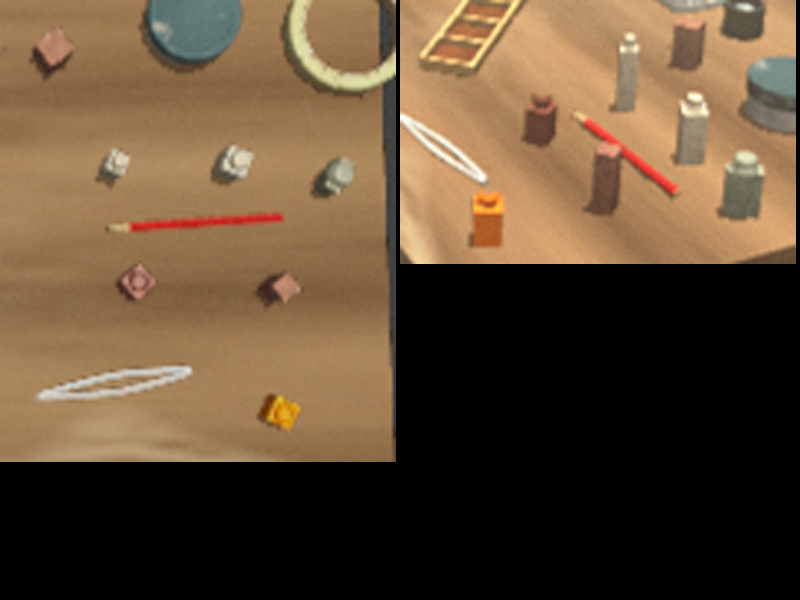

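The crop confirms it. The red-brown blank at top (311,201) / scene (272,236) has a square shoulder and a round knob, so it is blank_40. The ones at top (287,130) and (356,202) are flat-topped, and the orange one is a decoy. The tall cream knobbed blank at (305,165) is blank_66, (341,164) is blank_56, and the grey-green one at (372,168) is blank_49. Next I'll move over the tray.

Run:
```python
from h import *
c=calibration('wrist');print(c, get_state()['position'])
for u,v in((0,0),(511,0),(511,383),(0,383),(256,192)):print(at(c,u,v,0).round(3))
```

```text
{'fx': 336.32286690950906, 'fy': 336.32286690950906, 'cx': 255.38703747062982, 'cy': 189.05708781968565, 'xyz': array([0.07269456, 0.57528883, 0.37314155]), 'rotation': array([ 0.78255071, -0.11652921, -0.0890925 ,  0.60506021])} [0.1453151  0.55584355 0.23052819]
[-0.071  0.35   0.   ]
[0.056 0.84  0.   ]
[0.547 0.822 0.   ]
[0.368 0.127 0.   ]
[0.186 0.546 0.   ]
```

Request:
{"fn": "apply_moves", "kwargs": {
  "steps": [4,-4,2,0,7,-6,4,0,9,-9,6,0,11,-12.5,8,0,13,-16,10,0,15,-19.5,10,0,17,-23,10,0,19,-26.5,10,0]
}}

```text
clock: 0.77
position: [0.3276, 0.3047, 0.3317]
ee_rot: [0.001, 0.127, 0.992, 0.001]
contact_force: [1.6, -0.5, -0.2]
width: 0.0855
gripper_force: 0.0
```

Request:
{"fn": "apply_moves", "kwargs": {
  "steps": [2,-3.5,0,0,4,-7,0,0,6,-10.5,0,0,8,-14,0,0,10,-17.5,0,0,12,-21,0,0,14,-24.5,0,0,16,-28,0,0]
}}

```text
clock: 1.43
position: [0.4872, 0.0243, 0.3308]
ee_rot: [-0.0, 0.128, 0.992, 0.0]
contact_force: [1.0, 1.2, -0.5]
width: 0.0853
gripper_force: 0.0
```

Run:
```python
from h import *
import pickle
c=calibration('wrist');im=get_image('wrist');save('w1',im);pickle.dump(c,open('w1.pkl','wb'))
```

```text
(no output)
```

View pics/w1.png

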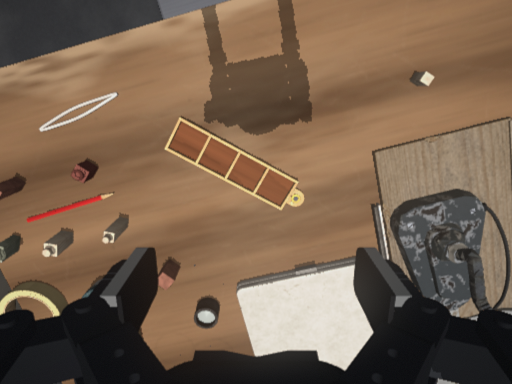

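The wrist view shows the tray, with corners near (183,117), (166,148), (298,182) and (281,209), and the eyelet tab at (296,198). Next I'll measure the well floors by colour.

Run:
```python
from h import *
import pickle
c=pickle.load(open('w1.pkl','rb'));im=cv2.imread('pics/w1.png')
b,g,r=[im[...,i].astype(int) for i in range(3)]
print(im[140,185],im[150,218],im[123,180],im[160,190],im[100,150])
roi=np.zeros(im.shape[:2],np.uint8);cv2.fillPoly(roi,[np.array([[185,110],[160,150],[283,216],[312,200],[302,180]])],1)
pale=((g>125)&(r>160)&(roi>0)).astype(np.uint8)
full=cv2.morphologyEx(pale,cv2.MORPH_CLOSE,np.ones((3,3)))
k,_=cv2.findContours(full,cv2.RETR_CCOMP,cv2.CHAIN_APPROX_NONE)
k,hi=cv2.findContours(full,cv2.RETR_CCOMP,cv2.CHAIN_APPROX_NONE)
for q,h in zip(k,hi[0]):
    a=cv2.contourArea(q)
    if a<80: continue
    z=.012
    P=np.array([at(c,u,v,z)[:2] for u,v in q[:,0]])*1000
    (cx,cy),(w,hh),an=cv2.minAreaRect(P.astype(np.float32));print('hole' if h[3]>=0 else 'outer',a,cx,cy,w,hh,an)
t=calibration('top')
for n,cam,u,v in[('eye w',c,296,198),('eye t',t,203,157)]:print(n,at(cam,u,v,.008))
```

```text
[ 57  86 142] [ 59  91 149] [45 67 99] [121 178 208] [ 90 123 160]
outer 5287.0 514.3366088867188 -5.739799499511719 209.32180786132812 64.44587707519531 45.73434066772461
hole 850.5 555.439697265625 35.608604431152344 44.35861587524414 43.797584533691406 46.752227783203125
hole 892.0 523.788818359375 2.204936981201172 44.487571716308594 43.78050994873047 46.63589859008789
hole 924.0 492.18792724609375 -31.085803985595703 44.34809875488281 44.00563430786133 45.974525451660156
hole 970.5 460.4029541015625 -64.43545532226562 44.21705627441406 44.02756881713867 45.87214660644531
eye w [0.57920209 0.06192051 0.008     ]
eye t [0.57889237 0.05701824 0.008     ]
```

Request:
{"fn": "apply_moves", "kwargs": {
  "steps": [0,-3.5,0,0,0,-7,-1,0,0,-10.5,-2,0,0,-14,-4,0,0,-17.5,-6,0,0,-21,-8,0,0,-24.5,-9,0,0,-28,-10,0]
}}

```text
clock: 2.15
position: [0.486, -0.2547, 0.2294]
ee_rot: [-0.001, 0.128, 0.992, 0.001]
contact_force: [0.4, 0.3, -0.2]
width: 0.0857
gripper_force: 0.0
```

Request:
{"fn": "apply_moves", "kwargs": {
  "steps": [0,0,0,0,0,0,0,0]
}}

```text
clock: 2.32
position: [0.4862, -0.2548, 0.2295]
ee_rot: [-0.001, 0.129, 0.992, 0.001]
contact_force: [0.5, 0.7, 0.4]
width: 0.0854
gripper_force: 0.0
```

Run:
```python
from h import *
import pickle
c=calibration('wrist');im=get_image('wrist');save('w2',im);pickle.dump(c,open('w2.pkl','wb'))
```

```text
(no output)
```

View pics/w2.png

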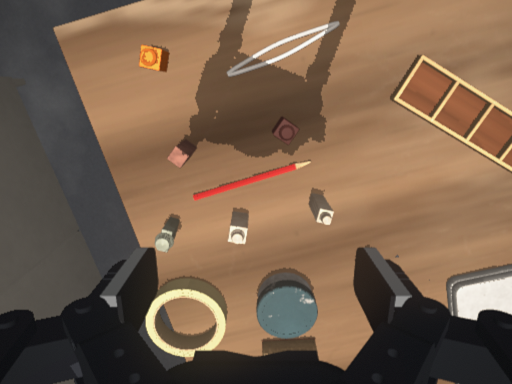

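All four are visible: 66 with its knob at about (326,219), 56 at (238,237), 49 at (163,242) and 40 at (287,131). I'll enlarge these for knob centres and shoulder edges.

Run:
```python
import cv2,numpy as np
im=cv2.imread('pics/w2.png')
o=np.zeros((600,800,3),np.uint8)
for i,(u,v) in enumerate([(322,208),(238,226),(166,232),(287,131)]):
    q=cv2.resize(im[v-25:v+25,u-33:u+33],(396,300),interpolation=cv2.INTER_CUBIC)
    q=np.clip(q*(2.2 if i==3 else 1.2),0,255).astype(np.uint8)
    for k in range(0,66,10):
        cv2.putText(q,str(u-33+k),(k*6,10),0,.35,(0,255,255),1);q[12:18,k*6]=(0,255,255)
    for k in range(5,50,10):
        cv2.putText(q,str(v-25+k),(0,k*6+4),0,.35,(0,255,255),1);q[k*6,26:32]=(0,255,255)
    y,x=(i//2)*300,(i%2)*400;o[y:y+300,x:x+396]=q
cv2.imwrite('pics/crop2.png',o)
```

```text
(no output)
```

View pics/crop2.png

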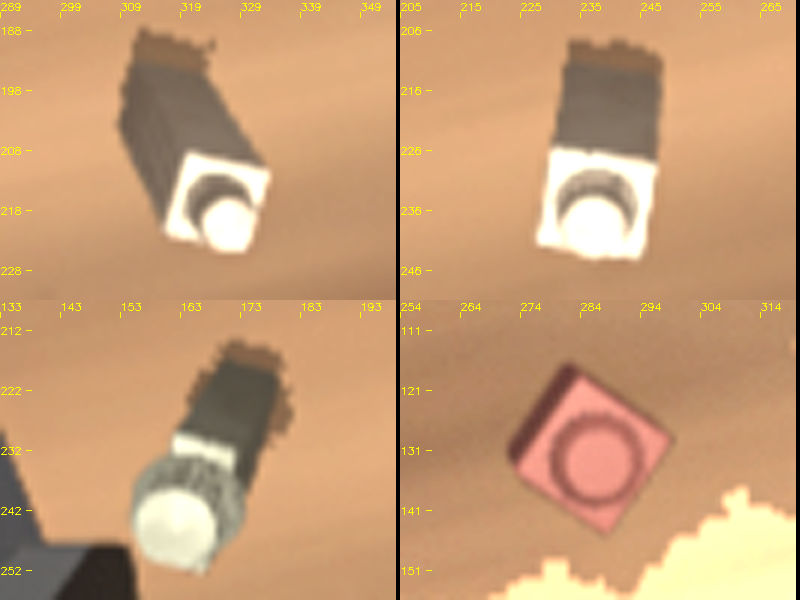

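The crop shows:
- **66, 56 and 40:** the shoulder corners are clear.
- **49:** the back shoulder edge, its 12 mm side, runs (161.8,229.2)–(172.3,231.7), with the knob top at about (162.2,244.5).

I'll convert these to positions and check the sizes.

Run:
```python
from h import *
import pickle
c=pickle.load(open('w2.pkl','rb'))
D={'66':(289,183,0,0,.055,[(188,152),(270,170),(165,235)],(230,225),.066),
'56':(205,201,400,0,.045,[(553,148),(657,163),(538,243),(640,258)],(594,225),.056),
'49':(133,207,0,300,.038,[(173,433),(236,448)],(175,525),.049),
'40':(254,106,400,300,.030,[(575,368),(672,438),(513,463),(603,535)],(597,460),.04)}
for n,(u0,v0,x0,y0,z,co,kn,zk) in D.items():
    f=lambda p,z:at(c,u0+(p[0]-x0)/6,v0+(p[1]-y0)/6,z)[:2]*1000
    P=[f(p,z) for p in co];e=P[1]-P[0]
    ang=np.degrees(np.arctan2(e[1],e[0]))
    if n=='49':
        m=(P[0]+P[1])/2;nn=np.array([-e[1],e[0]])/np.linalg.norm(e)
        print('  cands',m+13*nn,m-13*nn);ctr=m
    else:
        e2=P[2]-P[0];ctr=(P[1]+P[2])/2;print('  e2',np.linalg.norm(e2),np.degrees(np.arctan2(e2[1],e2[0])))
    print(n,'len',np.linalg.norm(e),'ang',ang,'shoulder ctr',ctr,'knob',f(kn,zk))
s=get_state();print(s['position'],s['ee_rot'],s['qpos'])
```

```text
e2 15.231977738336456 -26.380958637349686
66 len 14.288340929830374 ang 62.23565840360106 shoulder ctr [ 552.48702158 -198.76939502] knob [ 552.04830199 -198.80516545]
  e2 18.46850349666347 -24.28691400253804
56 len 18.409027653672485 ang 66.31281681275544 shoulder ctr [ 553.35708684 -291.14902386] knob [ 552.43966018 -290.89535783]
  cands [ 520.51174016 -358.20407737] [ 543.12690108 -371.03195703]
49 len 11.465508110558053 ang 60.43701852561882 shoulder ctr [ 531.81932062 -364.6180172 ] knob [ 541.88372486 -370.68131483]
  e2 18.683272385585035 -47.453174675043606
40 len 20.210937274734928 ang 40.36972398806977 shoulder ctr [ 462.23498971 -215.8307635 ] knob [ 462.51806621 -216.02972836]
[ 0.48653925 -0.25361011  0.23025819] [-8.32501836e-04  1.28301379e-01  9.91734493e-01  8.70856438e-04] [-6.07853621e-01  2.38060393e-01  1.56064911e+00  7.98085554e-04
  1.34516374e+00 -1.92151717e+00]
```

The sizes and heights agree: edges measure 14–15, 18.5, 11.5 and 19–20 mm, and the shoulder centres match the knobs. Grasp plan, with finger-line angles:
- **66:** (552,-199), -27°
- **56:** (553,-291), -24°
- **49:** (542.5,-371), -30°
- **40:** (462,-216), -48°

All are placed with the finger line at -43.5°, across the tray row.

Request:
{"fn": "apply_moves", "kwargs": {
  "steps": [1,1,-1,-7,2,2,-2,-14,3,3,-3,-21,4,4,-4,-28,5,5,-5,-35,6,5.5,-6,-42,6.5,5.5,-7,-49,6.5,5.5,-7,-56],
  "jaw": 105,
  "newtons": 30
}}

```text
clock: 3.03
position: [0.5522, -0.1957, 0.1597]
ee_rot: [-0.001, 0.579, 0.815, 0.0]
contact_force: [0.3, 0.1, 0.2]
width: 0.0502
gripper_force: 0.0
```

Request:
{"fn": "apply_moves", "kwargs": {
  "steps": [0,0,0,-7,0,0,0,-14,0,0,0,-21,0,0,0,-28,0,0,0,-35,0,0,0,-42,0,0,0,-46,0,0,0,-46]
}}

```text
clock: 3.7
position: [0.5521, -0.1968, 0.1618]
ee_rot: [0.0, 0.851, 0.525, 0.0]
contact_force: [-0.2, 0.8, 0.7]
width: 0.0503
gripper_force: 0.0
```

```bash
cat >> h.py <<'E'
def st():
    import time
    s=get_state();w,x,y,z=s['ee_rot'];ty=R.from_quat([x,y,z,w]).apply([0,1,0])
    print(s['clock'],(s['position']*1000).round(1),'phi',np.degrees(np.arctan2(ty[1],ty[0])).round(1),'w',s['width'],'tilt',R.from_quat([x,y,z,w]).apply([0,0,1]).round(3))
    return s
E
python3 -c "
from h import *
st()
c=calibration('wrist');im=get_image('wrist');save('w3',im)
import pickle;pickle.dump(c,open('w3.pkl','wb'))"
```

```text
3.7 [ 552.1 -196.8  161.8] phi -26.6 w 0.050263567455442415 tilt [ 0.001  0.    -1.   ]
```

View pics/w3.png

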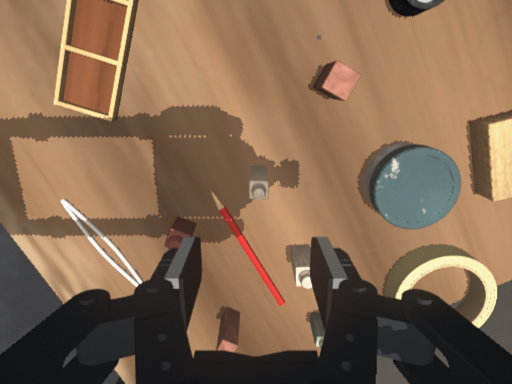

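The 66 blank is centred between the fingers, with its knob at about (258,189), shoulder centre (259,185), and sides aligned. I'll cross-check its position from this opposite view.

Run:
```python
from h import *
import pickle
c=pickle.load(open('w3.pkl','rb'))
print(at(c,258,189,.066)*1000,at(c,259,185.5,.055)*1000,at(c,306,282,.056)*1000)
```

```text
[ 553.70697441 -195.68822314   66.        ] [ 554.25453535 -196.52496724   55.        ] [ 552.20595226 -289.84045624   56.        ]
```

Request:
{"fn": "apply_moves", "kwargs": {
  "steps": [0.1,-0.1,-3,0,0.1,-0.1,-6,0,0.1,-0.1,-9,0,0.1,-0.1,-11,0,0.1,-0.1,-12.5,0,0.1,-0.1,-13.7,0,0.1,-0.1,-13.7,0,0.1,-0.1,-13.7,0]
}}

```text
clock: 4.42
position: [0.5528, -0.1989, 0.0239]
ee_rot: [-0.0, 0.851, 0.526, -0.0]
contact_force: [-1.1, 0.6, 0.9]
width: 0.0502
gripper_force: 0.0
```

Request:
{"fn": "apply_moves", "kwargs": {
  "steps": [0,0,0,0,0,0,0,0,0,0,0,0,0,0,0,0,0,0,0,0,0,0,0,0,0,0,0,0,0,0,0,0],
  "jaw": 255
}}

```text
clock: 5.08
position: [0.5538, -0.2001, 0.0253]
ee_rot: [0.001, 0.851, 0.525, 0.001]
contact_force: [0.1, 0.8, 6.3]
width: 0.014
gripper_force: 30.7
```

Request:
{"fn": "apply_moves", "kwargs": {
  "steps": [0,0,2,0,0,1,4,0,0,3.5,6,-3,0,7,6,-6,0,10.5,6,-9,0,14,6,-12,0,17.5,6,-15,0.1,21,6,-17]
}}

```text
clock: 5.75
position: [0.5532, 0.0117, 0.0841]
ee_rot: [-0.0, 0.92, 0.392, -0.0]
contact_force: [0.3, 0.1, -0.7]
width: 0.0142
gripper_force: 29.9
```

Request:
{"fn": "apply_moves", "kwargs": {
  "steps": [0,2.5,0,0,0,2.5,0,0,0,2.5,0,0]
}}

```text
clock: 6.0
position: [0.5536, 0.0364, 0.084]
ee_rot: [0.0, 0.919, 0.395, -0.0]
contact_force: [0.6, -1.0, -1.0]
width: 0.0142
gripper_force: 29.9
```

```bash
python3 -c "
from h import *
st()
c=calibration('wrist');im=get_image('wrist');save('w4',im)
import pickle;pickle.dump(c,open('w4.pkl','wb'))"
```

```text
6.0 [553.6  36.4  84. ] phi -43.5 w 0.0141922537972587 tilt [-0. -0. -1.]
```

View pics/w4.png

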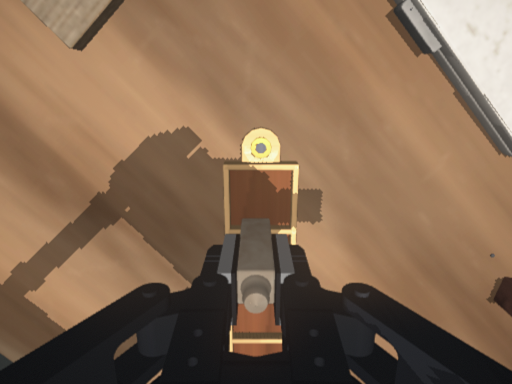

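The 66 blank is held upright, and well W1 has inner rim corners at about (230,170), (291,169), (292,230) and (231,230). The eyelet is at (261,147). I'll check the well centre from here.

Run:
```python
from h import *
import pickle
c=pickle.load(open('w4.pkl','rb'))
P=np.array([at(c,u,v,.012)*1000 for u,v in((230,170),(291,169),(292,230),(231,230))]);print(P.round(1),P.mean(0),at(c,261,147,.008)*1000)
```

```text
[[555.5  64.2  12. ]
 [585.   37.2  12. ]
 [556.7   4.3  12. ]
 [526.   33.3  12. ]] [555.81985919  34.76625661  12.        ] [580.2421104   60.74686523   8.        ]
```

Request:
{"fn": "apply_moves", "kwargs": {
  "steps": [0.2,-0.1,0,0,0.2,-0.1,-2,0,0.2,-0.1,-4,0,0.2,-0.1,-5,0,0.2,-0.1,-5.4,0,0.2,-0.1,-5.4,0,0.2,-0.1,-5.4,0]
}}

```text
clock: 6.63
position: [0.5564, 0.0333, 0.0302]
ee_rot: [0.0, 0.92, 0.393, 0.0]
contact_force: [0.0, 0.4, -0.7]
width: 0.0143
gripper_force: 30.0
```

Request:
{"fn": "apply_moves", "kwargs": {
  "steps": [0,0,0,0,0,0,0,0,0,0,0,0,0,0,0,0],
  "jaw": 140
}}

```text
clock: 6.97
position: [0.5562, 0.0342, 0.0303]
ee_rot: [0.0, 0.919, 0.393, 0.0]
contact_force: [0.4, 0.5, -0.2]
width: 0.0382
gripper_force: 0.0
```

Request:
{"fn": "apply_moves", "kwargs": {
  "steps": [0,0,2,0,0,0,4,0,0,0,7,0,0,0,10,0,0,-3,12,0,0,-6,12,0]
}}

```text
clock: 7.47
position: [0.5592, -0.0256, 0.1552]
ee_rot: [0.003, 0.919, 0.395, 0.004]
contact_force: [1.3, 0.8, -0.2]
width: 0.0385
gripper_force: 0.0
```

Request:
{"fn": "apply_moves", "kwargs": {
  "steps": [0,-3.5,0,3,0,-7,0,6,0,-10.5,0,9,-0.3,-14,0,12,-0.3,-17.5,0,15,-0.4,-21,0,18,-0.4,-24.5,0,19,-0.4,-26.4,0,19],
  "jaw": 105
}}

```text
clock: 8.13
position: [0.5518, -0.2939, 0.1501]
ee_rot: [0.001, 0.842, 0.539, -0.0]
contact_force: [-0.9, -0.3, 0.5]
width: 0.0505
gripper_force: 0.0
```

Request:
{"fn": "apply_moves", "kwargs": {
  "steps": [0,0,0,0,0,0,0,0]
}}

```text
clock: 8.3
position: [0.5517, -0.2905, 0.1497]
ee_rot: [-0.0, 0.842, 0.539, 0.0]
contact_force: [-0.7, 0.7, 0.2]
width: 0.05
gripper_force: 0.0
```

```bash
python3 -c "
from h import *
st()
c=calibration('wrist');im=get_image('wrist');t=get_image('top')
import pickle;pickle.dump(c,open('w5.pkl','wb'))
o=np.zeros((584,512,3),np.uint8);o[:384]=im;o[384:584,:400]=cv2.resize(t[135:235,180:380],None,fx=2,fy=2)
save('w5',o)"
```

```text
8.3 [ 551.7 -290.5  149.7] phi -24.8 w 0.05001841995792373 tilt [-0.     0.001 -1.   ]
```

View pics/w5.png

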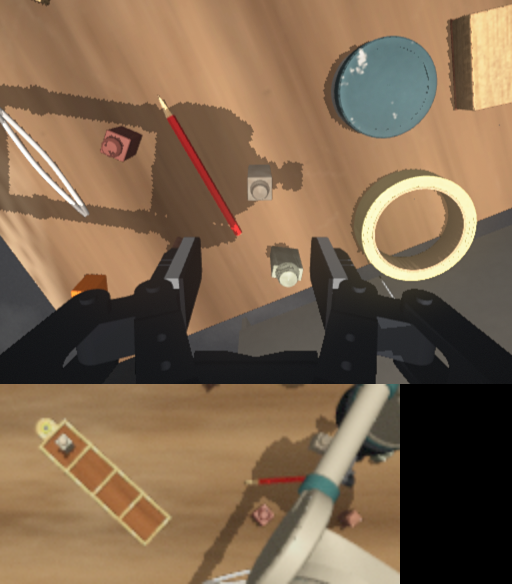

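The top view shows 66 standing in W1. 56 is centred between the fingers with its knob at (260,189), and nothing is in the way. Descending.

Request:
{"fn": "apply_moves", "kwargs": {
  "steps": [0.1,0,-3,0,0.1,0,-6,0,0.1,0,-9,0,0.1,0,-11,0,0.1,0,-12.2,0,0.1,0,-13,0,0.1,0,-13,0,0.1,0,-13,0]
}}

```text
clock: 9.07
position: [0.5533, -0.2889, 0.0204]
ee_rot: [0.0, 0.841, 0.54, 0.0]
contact_force: [0.1, -0.3, 0.4]
width: 0.0502
gripper_force: 0.0
```

Request:
{"fn": "apply_moves", "kwargs": {
  "steps": [0,0,0,0,0,0,0,0,0,0,0,0,0,0,0,0,0,0,0,0,0,0,0,0,0,0,0,0,0,0,0,0],
  "jaw": 255
}}

```text
clock: 9.73
position: [0.5538, -0.2902, 0.0213]
ee_rot: [0.001, 0.842, 0.54, 0.001]
contact_force: [0.7, 1.1, 7.1]
width: 0.0186
gripper_force: 32.3
```

Request:
{"fn": "apply_moves", "kwargs": {
  "steps": [0,0,2,0,0,1,4,0,0,3.5,6,-3,0,7,7,-6,0,10.5,7,-9,0,14,7,-12,0,17.5,7,-15,0,21,7,-18.5]
}}

```text
clock: 10.4
position: [0.5525, -0.0784, 0.0901]
ee_rot: [0.0, 0.918, 0.396, 0.0]
contact_force: [-0.2, -0.6, -0.9]
width: 0.0184
gripper_force: 31.5
```

Request:
{"fn": "apply_moves", "kwargs": {
  "steps": [-1.4,3,0,0,-2.9,6,0,0,-2.9,8,0,0,-2.9,8,0,0,-2.9,8,0,0]
}}

```text
clock: 10.82
position: [0.5238, 0.0009, 0.0902]
ee_rot: [0.0, 0.917, 0.399, 0.0]
contact_force: [-0.4, -0.8, 0.2]
width: 0.0184
gripper_force: 31.5
```

Request:
{"fn": "apply_moves", "kwargs": {
  "steps": [0,0.1,-2,0,0,0.1,-4,0,0,0.1,-5.6,0,0,0.1,-6.4,0,0,0.1,-6.4,0,0,0.1,-6.4,0]
}}

```text
clock: 11.32
position: [0.5246, 0.0001, 0.0259]
ee_rot: [0.0, 0.918, 0.397, 0.0]
contact_force: [0.1, 0.2, -1.1]
width: 0.0184
gripper_force: 32.3
```

Request:
{"fn": "apply_moves", "kwargs": {
  "steps": [0,0,0,0,0,0,0,0,0,0,0,0,0,0,0,0],
  "jaw": 130
}}

```text
clock: 11.65
position: [0.5242, 0.0011, 0.0263]
ee_rot: [0.0, 0.918, 0.397, 0.0]
contact_force: [0.6, -0.8, 0.1]
width: 0.0417
gripper_force: 0.0
```

Request:
{"fn": "apply_moves", "kwargs": {
  "steps": [0,0,2,0,0,0,4,0,0,0,7,0,0,0,10,0,0,-3,12.5,0,0,-6,12.5,0,0,-9.5,12.5,3,0,-13,12.5,6]
}}

```text
clock: 12.32
position: [0.5242, -0.1297, 0.1522]
ee_rot: [0.001, 0.895, 0.447, 0.001]
contact_force: [0.3, -0.6, -0.8]
width: 0.0419
gripper_force: 0.0
```

Request:
{"fn": "apply_moves", "kwargs": {
  "steps": [0.3,-3.5,0,2,0.6,-7,0,4,0.9,-10.5,0,6,1.2,-14,0,7,1.5,-17.5,0,7,1.8,-21,0,7,1.8,-24.2,0,7,1.8,-24.2,0,7],
  "jaw": 105
}}

```text
clock: 12.98
position: [0.542, -0.3777, 0.1507]
ee_rot: [0.003, 0.868, 0.497, -0.001]
contact_force: [0.5, 0.2, 1.0]
width: 0.05
gripper_force: 0.0
```

Request:
{"fn": "apply_moves", "kwargs": {
  "steps": [0,0,0,0,0,0,0,0]
}}

```text
clock: 13.15
position: [0.5416, -0.3701, 0.1507]
ee_rot: [-0.001, 0.867, 0.499, 0.0]
contact_force: [-0.0, 0.3, -0.2]
width: 0.0501
gripper_force: 0.0
```

```bash
python3 -c "
from h import *
st()
c=calibration('wrist');im=get_image('wrist');t=get_image('top')
import pickle;pickle.dump(c,open('w6.pkl','wb'))
o=np.zeros((584,800,3),np.uint8);o[:384,:512]=im;o[384:584,:400]=cv2.resize(t[135:235,180:380],None,fx=2,fy=2)
o[:240,512:800]=cv2.resize(im[150:210,220:292],None,fx=4,fy=4,interpolation=2)
save('w6',o)"
```

```text
13.15 [ 541.6 -370.1  150.7] phi -30.2 w 0.050091486135409875 tilt [-0.001  0.001 -1.   ]
```

View pics/w6.png

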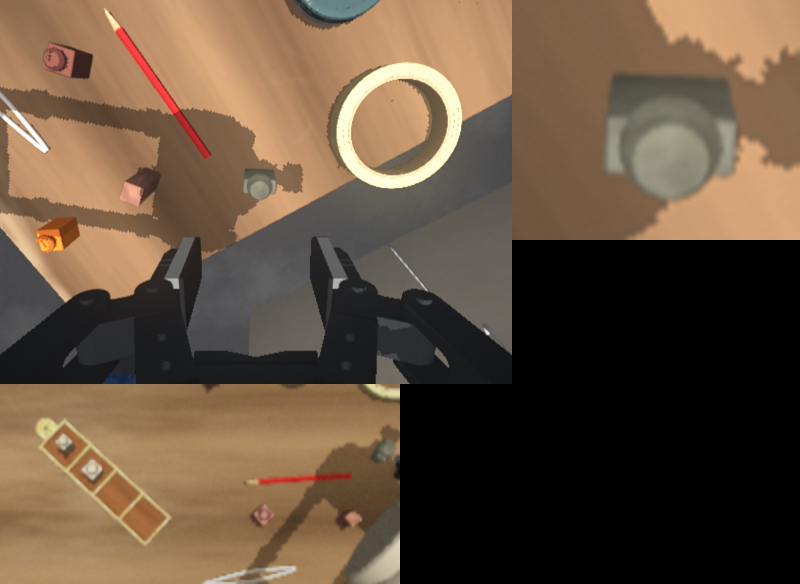

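The 49's shoulders are centred at column ~260 between the fingers and aligned with them. 66 and 56 both stand in W1 and W2. Descending on the 49.

Request:
{"fn": "apply_moves", "kwargs": {
  "steps": [0.1,-0.1,-3,0,0.1,-0.1,-6,0,0.1,-0.1,-9,0,0.1,-0.1,-11.5,0,0.1,-0.1,-12.8,0,0.1,-0.1,-13.6,0,0.1,-0.1,-13.6,0,0.1,-0.1,-13.6,0]
}}

```text
clock: 13.92
position: [0.5434, -0.3712, 0.0156]
ee_rot: [0.0, 0.866, 0.499, 0.0]
contact_force: [0.2, -0.1, 0.2]
width: 0.05
gripper_force: 0.0
```

Request:
{"fn": "apply_moves", "kwargs": {
  "steps": [0,0,0,0,0,0,0,0,0,0,0,0,0,0,0,0,0,0,0,0,0,0,0,0,0,0,0,0,0,0,0,0],
  "jaw": 255
}}

```text
clock: 14.58
position: [0.544, -0.3724, 0.0168]
ee_rot: [0.002, 0.867, 0.499, 0.001]
contact_force: [-0.4, 0.2, 5.5]
width: 0.025
gripper_force: 30.2
```

Request:
{"fn": "apply_moves", "kwargs": {
  "steps": [0,0,2,0,0,1,4,0,0,3.5,6,-3,0,7,8,-6,-0.5,10.5,8,-9,-1,14,8,-12,-1.5,17.5,8,-13,-2,21,8,-13]
}}

```text
clock: 15.25
position: [0.5223, -0.1603, 0.0953]
ee_rot: [0.0, 0.918, 0.397, 0.0]
contact_force: [0.8, 1.0, -1.7]
width: 0.0254
gripper_force: 29.6
```

Request:
{"fn": "apply_moves", "kwargs": {
  "steps": [-0.7,3.5,0,0,-1.4,7,0,0,-2.1,10.5,0,0,-3,13,0,0,-3,13,0,0,-3,13,0,0]
}}

```text
clock: 15.75
position: [0.4923, -0.0306, 0.0953]
ee_rot: [0.0, 0.917, 0.399, -0.0]
contact_force: [-0.2, -0.4, -0.2]
width: 0.0254
gripper_force: 29.7
```

Request:
{"fn": "apply_moves", "kwargs": {
  "steps": [0,-0.1,-2,0,0,-0.1,-4,0,0,-0.1,-6,0,0,-0.1,-7,0,0,-0.1,-7.5,0,0,-0.1,-7.5,0,0,-0.1,-7.5,0]
}}

```text
clock: 16.33
position: [0.494, -0.0341, 0.0204]
ee_rot: [0.001, 0.918, 0.397, 0.001]
contact_force: [-0.8, -0.0, -0.9]
width: 0.0252
gripper_force: 30.1
```

Request:
{"fn": "apply_moves", "kwargs": {
  "steps": [0,0,0,0,0,0,0,0,0,0,0,0,0,0,0,0],
  "jaw": 120
}}

```text
clock: 16.67
position: [0.4932, -0.033, 0.0201]
ee_rot: [0.0, 0.918, 0.397, 0.0]
contact_force: [0.5, 0.3, 0.3]
width: 0.0453
gripper_force: 0.0
```

Request:
{"fn": "apply_moves", "kwargs": {
  "steps": [0,0,2,0,0,0,4,0,0,0,7,0,0,0,10,0,0,-3,12.5,0,-0.4,-6,12.5,0,-0.8,-9.5,12.5,-2,-1.2,-13,12.5,-4]
}}

```text
clock: 17.33
position: [0.481, -0.1638, 0.146]
ee_rot: [0.001, 0.931, 0.365, 0.001]
contact_force: [0.7, -0.4, 0.0]
width: 0.0452
gripper_force: 0.0
```

Request:
{"fn": "apply_moves", "kwargs": {
  "steps": [-1,-3,0,0,-1.8,-5.4,0,0,-1.8,-5.4,0,0,-1.8,-5.4,0,0],
  "jaw": 115
}}

```text
clock: 17.67
position: [0.4626, -0.2177, 0.1449]
ee_rot: [-0.0, 0.931, 0.364, 0.0]
contact_force: [-0.1, 0.4, -0.2]
width: 0.0471
gripper_force: 0.0
```

```bash
python3 -c "
from h import *
st()
c=calibration('wrist');im=get_image('wrist');t=get_image('top')
print(at(c,260,187,.04)*1000)
import pickle;pickle.dump(c,open('w7.pkl','wb'))
o=np.zeros((584,800,3),np.uint8);o[:384,:512]=im;o[384:584,:400]=cv2.resize(t[135:235,180:380],None,fx=2,fy=2)
o[:240,512:800]=cv2.resize(im[150:210,220:292],None,fx=4,fy=4,interpolation=2)
save('w7',o)"
```

```text
17.6667 [ 462.6 -217.7  144.9] phi -47.3 w 0.047110571721502646 tilt [-0.  0. -1.]
[ 464.3271798  -219.43007384   40.        ]
```

View pics/w7.png

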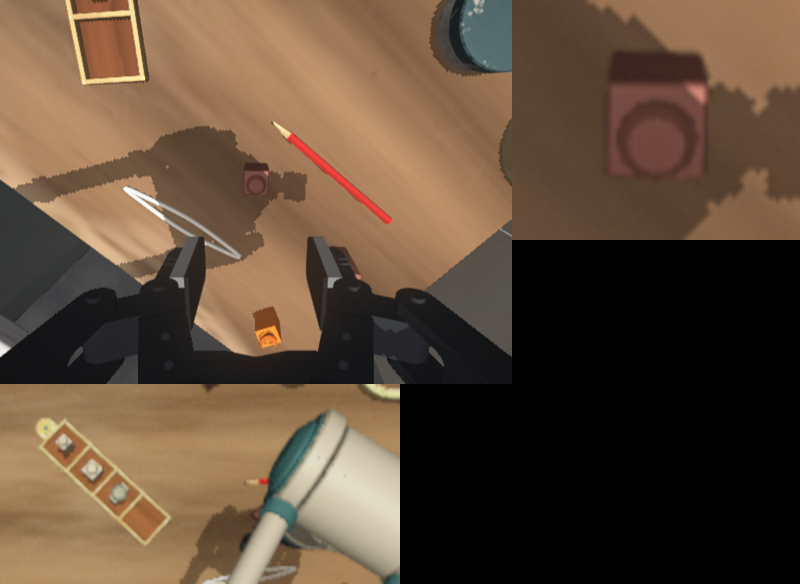

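Three blanks stand in W1–W3. The 40's knob is at about (256,185), round with a square shoulder and red-brown, and its sides are parallel to the fingers. I'll check the position.

```bash
python3 -c "
from h import *
import pickle
c=pickle.load(open('w7.pkl','rb'));print(at(c,255.8,185,.04)*1000,at(c,256,182,.03)*1000)"
```

```text
[ 463.31208134 -215.97698111   40.        ] [ 463.11988582 -216.38333661   30.        ]
```

Request:
{"fn": "apply_moves", "kwargs": {
  "steps": [0,0.1,-3,0,0,0.2,-6,0,0,0.2,-9,0,0,0.2,-11.5,0,0,0.2,-12.8,0,0,0.2,-13.3,0,0,0.2,-13.3,0,0,0.2,-13.3,0]
}}

```text
clock: 18.43
position: [0.4637, -0.2142, 0.0125]
ee_rot: [0.0, 0.931, 0.366, 0.0]
contact_force: [-0.8, 0.0, 0.5]
width: 0.0467
gripper_force: 0.0
```

Request:
{"fn": "apply_moves", "kwargs": {
  "steps": [0,0,0,0,0,0,0,0,0,0,0,0,0,0,0,0,0,0,0,0,0,0,0,0,0,0,0,0,0,0,0,0],
  "jaw": 255
}}

```text
clock: 19.1
position: [0.464, -0.2152, 0.0133]
ee_rot: [0.001, 0.931, 0.365, 0.001]
contact_force: [0.6, 1.7, 6.7]
width: 0.0191
gripper_force: 31.4
```

Request:
{"fn": "apply_moves", "kwargs": {
  "steps": [0,0,2,0,0,1,4,0,0,3,6,2,0,6,8,4,0,9,8,4,0,12,8,4,0,15,8,4,0,15,8,4]
}}

```text
clock: 19.77
position: [0.4614, -0.0603, 0.0923]
ee_rot: [-0.001, 0.917, 0.399, 0.0]
contact_force: [-0.4, -0.9, -1.7]
width: 0.0196
gripper_force: 30.5
```

Request:
{"fn": "apply_moves", "kwargs": {
  "steps": [0,0,0,0,0,0,0,0]
}}

```text
clock: 19.93
position: [0.4632, -0.0651, 0.0923]
ee_rot: [0.001, 0.917, 0.398, 0.0]
contact_force: [0.0, -0.4, -0.4]
width: 0.0192
gripper_force: 30.5
```

Request:
{"fn": "apply_moves", "kwargs": {
  "steps": [-0.2,0,0,0,-0.2,0,-2,0,-0.2,0,-4,0,-0.2,0,-6,0,-0.2,0,-7.5,0,-0.2,0,-7.5,0,-0.2,0,-7.5,0]
}}

```text
clock: 20.52
position: [0.4607, -0.0659, 0.0164]
ee_rot: [-0.0, 0.918, 0.397, -0.001]
contact_force: [-0.4, 0.3, 0.1]
width: 0.0194
gripper_force: 33.3
```

Request:
{"fn": "apply_moves", "kwargs": {
  "steps": [0,0,0,0,0,0,0,0,0,0,0,0,0,0,0,0],
  "jaw": 125
}}

```text
clock: 20.85
position: [0.4612, -0.065, 0.0173]
ee_rot: [0.0, 0.918, 0.397, 0.0]
contact_force: [0.1, 0.5, 0.4]
width: 0.0434
gripper_force: 0.0
```

Request:
{"fn": "apply_moves", "kwargs": {
  "steps": [0,0,2,0,0,0,4,0,0,0,7,0,0,0,10,0,-1,-3,13,0,-2,-6,15,0,-3,-9,17,0,-3,-9,17,0]
}}

```text
clock: 21.52
position: [0.4323, -0.1604, 0.1915]
ee_rot: [0.005, 0.918, 0.396, 0.002]
contact_force: [0.1, -0.0, 0.2]
width: 0.0433
gripper_force: 0.0
```

```bash
python3 -c "
from h import *
st()
im=get_image('wrist');t=get_image('top');s=get_image('scene')
o=np.zeros((600,800,3),np.uint8);o[:300,:400]=cv2.resize(im,(400,300));o[300:600,:400]=cv2.resize(t[120:270,180:380],None,fx=2,fy=2)
o[:300,400:800]=cv2.resize(s[150:300,180:380],None,fx=2,fy=2)
o[300:600,400:800]=cv2.resize(t[150:225,190:290],None,fx=4,fy=4,interpolation=2)
save('w8',o)"
```

```text
21.5167 [ 432.3 -160.4  191.5] phi -43.3 w 0.04330191210728946 tilt [ 0.007 -0.008 -1.   ]
```

View pics/w8.png

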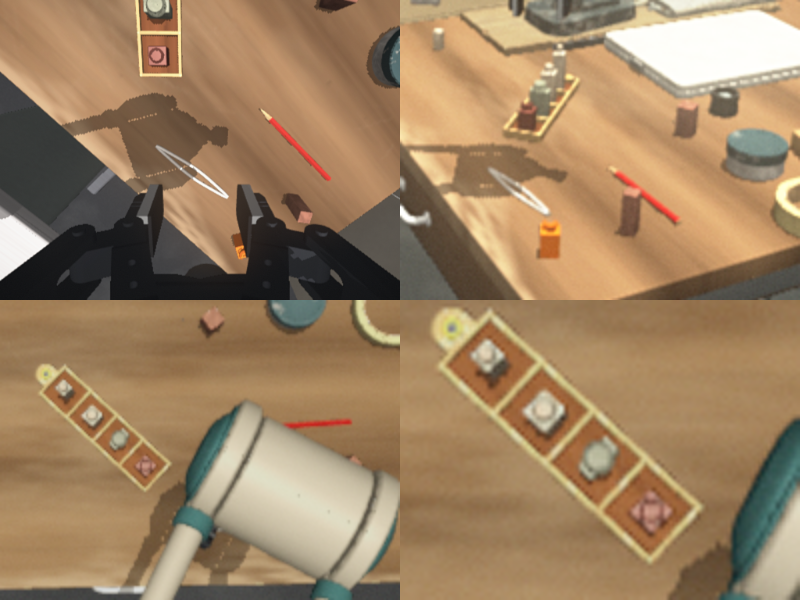

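All four stand upright and centred in their wells, in order from the eyelet: 66, 56, 49, 40. The three flat-topped blanks are still standing where they were. The arm is clear of everything, so I'll sign off.

```bash
python3 -c "
from rig import *
print(sign_off())"
```

```text
the job is handed in; nothing more can be done
None
```

The job is handed in at about 22 s on the robot's clock: the four knobbed blanks stand upright in the tray in order of height, tallest by the eyelet, and the three flat-topped blanks were left standing where they were.

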